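Slide a tray of bottles over the step onto the orbital shaker

ROBOT

A 7-joint arm with a two-finger parallel gripper is mounted at the origin on the work surface. World frame = base frame: x ahead of the robot, y to its left, z up, the work surface at z = 0. Lengths are in m, angles in degrees, forces in N, time in s.
With the tool pointing down it reaches from about 0.4 to 0.85 m from the base axis. Payload 10.4 kg.
Tool frame: the origin (TCP) lies on the centre line of the jaws, within the pads' length; the fingertips stand 14 mm ahead of it and the grasp point (between the pads) lies 5 mm behind it; z points along the fingers, y is the line along which they close (so a half turn about z gives the same grasp; the last joint's range is limited). The gripper opens to 85 mm and grips with 20 to 120 N. Pads are 22 mm wide; open, the fingers measure 114 mm over their backs; the gripper's body (76 mm by 85 mm) begins 54 mm behind the grasp point. The pads swing forward as they close: fully open they stand 13 mm farther back than shut.
Start: joints at [65.054, 19.034, -3.707, 83.658, 1.238, 77.344, -5.071], TCP at [0.251, -0.573, 0.245] pointing down, gripper open.
Joint ranges: [-148.97, 148.97], [-28.65, 121.19], [-84.17, 76.75], [9.2, 138.47], [-72.65, 252.65], [3.7, 117.97], [-149.18, 149.18]. Speed limits (degrees/s): [127.2, 127.2, 159.86, 159.86, 180, 180, 180].

INTERFACE

Orientations are given as [roll, pitch, yaw] about the fixed x, y, z axes, in that order (R = Rz(yaw) Ry(pitch) Rx(roll)).
In Python, from station import robot gives the robot as it stands.
- The arm moves only by the shell command python3 -m inch 'ROWS' [OPENING] [FORCE]. ROWS is JSON, a list of rows, each a list of 6 numbers: the shift along the world's x, y, z in mm, then the turn, a rotation vector about the world's x, y, z in degrees. A call has exactly 8 rows; each row is the pose to reach, as a shift and turn from the pose commanded when the call began; what a row does not reach only later rows make up. A row lasts 1/10 s, in which the tool goes at most 50 mm and 8.59 degrees, less where a joint would pass 70% of its speed; a pose out of reach is approached as far as the arm can. A call with a gripper value outside its range is refused whole. OPENING is the finger opening in mm, from 0 to 85.4, set as the call begins (- or left out, the last holds). The fingers move at their own pace and stop on an object; FORCE is the grip in N (left out, the last holds). Time passes only in rows, so rows that repeat a pose let the fingers close, or fill a call up. It gives the time, the measured TCP pose, the force, the opening and the grip force at its end, in the units of the state.
- robot.observe(): the state, without advancing time (a new reading comes with each control period).
- robot.read_camera(name): name is "scene" or "top" or "wrist"; returns the picture (400x640x3 uint8, red, green, blue); there is no depth.
- robot.get_calibration(name): a dict with "K" (3x3 intrinsics, pixels), "position" and "orientation" of the camera in the world; the wrist camera has in their place "T_tool_cam" (4x4, takes a point from camera to tool coordinates, whose origin is the TCP and whose axes are the flange's). Camera axes: x right, y up, looking along -z (the intrinsics and any distortion apply to the point x, -y, -z); pixel columns grow to the right and rows downward; lengths in m; the calibration is good to about 2 mm. A picture is of the moment at which its call begins: read the wrist's pose just before it. get_calibration takes no time and is no camera call.
- robot.finish_job(): hands the job in; it is judged then, once.
The state is a dict: "time_s": time; "joint_positions": joint angles; "dq": joint speeds; "joint_torque": joint torques, N m; "eef_pos": TCP position; "ee_rot": TCP orientation; "ft_force": force on the tool from outside, world axes, zero at the start; "ft_torque": the same for the moment, N m; "grip_width": finger opening in m; "gripper_force": force on a finger pad.
Only numpy, scipy, OpenCV 4.12 (cv2) and the standard library are available. Lean on these libraries where they do the work, as an engineer would, in place of code of your own. Each camera call takes 0.05 s, during which the arm holds its last target. There are 200 camera calls.

TASK

A tray of bottles stands on the lab jack, a little lower than the platform of the orbital shaker beside it. Take the tray by the handle at the shaker end, ease just that end up and slide the tray (do not carry it) over the step and along the clear lane until it lies flat and square, its end snug against the sprung clamping bar and pressing it in a little, then let go. Feel for the bar rather than ramming it, set the tray down gently, keep it nearly level so that every bottle stays standing, and leave the other things where they are.

Things in the scene. Friction and masses are not known exactly. Their poses are not given: they have to be found in the camera images.
- shaker: Orbital shaker (off, standing still), fixed: white housing under an aluminium platform 320 x 320 mm, surface 110 mm above this origin (centre of the underside, on the bench). y is the direction of sliding, from the open edge next to the jack to the clamping bar. Side rails 14 mm high run along both sides, inner faces at x = +-148 mm
- near_edge (a point): middle of the platform's open edge (y = -160 mm of the shaker), at the height of its surface: the top of the step; the edge runs along the shaker's x
- lane_start (a point): start of the clear lane for the tray: on the platform's open edge, 50 mm towards -x from near_edge. The lane's middle line runs from here along the shaker's y; a beaker and a jar stand on the other part of the platform, more than 110 mm beside this line
- bar_track: the slots of the side rails with the clamping bar set in them: a black rubber rod 14 mm thick lying across the platform (top 17 mm above the surface). Origin: fixed, centre of the platform's surface; axes as the shaker's. The bar's near face is locked 98 to 146 mm towards y from here, where is not reported: look or feel. It is sprung: gives to y up to 4 mm at 2.5 N per mm, then is hard
- tray: Stainless steel tray, 150 mm wide (x), 240 mm long (y), walls 22 mm high, flat underside with square edges, 0.33 to 0.53 kg plus the bottles. Origin: centre of the underside; y points to the shaker end. An upright bail handle stands at each end, 14 mm in from it: a round bar (10 mm thick, along x, 82 mm between the posts) 62 mm above the underside, about which the held tray can tilt
- jack: Scissor lab jack, fixed: steel top 200 x 200 mm, origin at the centre of its foot; its y axis points to the shaker, whose platform begins 8 to 20 mm beyond its top
- jack_top (a point): centre of the jack's top surface, 4 to 10 mm lower than the platform's surface
- tray_handle (a point): middle of the bar of the handle at the shaker end of the tray: the place to grip, from above with the fingers closing along the tray's y; 106 mm towards y and 62 mm above the tray's origin. The nearest bottles are about 70 mm behind it
- tray_front (a point): middle of the tray's end that faces the shaker, at the underside; this end must meet the clamping bar
- tray_back (a point): middle of the tray's other end, at the underside
- bottle1: bottle standing loose in the tray: clear barrel, white dome cap, 40 mm across, 104 mm tall, 70 g; origin at the centre of its foot
- bottle2: the same, another
- bottle3: the same, another
- bottle4: the same, another
- beaker: bystander: glass beaker, 66 mm across, 85 mm tall, on the platform beside the clear lane
- jar: bystander: amber glass jar, 56 mm across, 60 mm tall, on the platform beside the clear lane
- wash_bottle: bystander: white wash bottle, 70 mm across, 186 mm tall, on the bench
- dish: bystander: glass dish, 90 mm across, 20 mm tall, on the bench
- spatula: bystander: steel spatula, 190 mm long, lying on the bench in front of the shaker
- can: bystander: aluminium can, 60 mm across, 110 mm tall, on the bench
- spare_bottle: bystander: one more bottle of the same kind, standing on the bench, not part of the tray
There are look-alikes about, which are no part of the job. Leave any brown or pink look-alike of the bottle1 alone.

How it is judged:
By the outcome, as a careful person would: the job done as asked, in the order asked, and still so for the second after the job is handed in, with the robot touching nothing.
It also fails if it takes over 72 s, if anything falls off the work surface, if the arm or the gripper's body presses on something with over 40 N, if the wrist force passes 120 N, or if a joint passes its speed limit or range.

## Working session

There is one attempt and no reset: what is moved stays moved. The work goes in short steps, Python scripts to look and compute and a shell command to move; the robot and the scene stay as the last step left them, time stands still between calls to the robot, and variables do not carry over. Pictures are saved under pics/ and viewed, at most 10 in all, crops included, and the job is handed in when it is done.

```bash
mkdir -p pics; ls; python3 - <<'E'
from station import robot
import cv2, numpy as np
for n in ("scene","top"):
    im=robot.read_camera(n); cv2.imwrite(f"pics/{n}0.png",im[:,:,::-1])
    c=robot.get_calibration(n); print(n,c)
o=robot.observe(); print(o)
print(robot.get_calibration("wrist"))
E
```

```text
pics
scene {'K': array([[420.67466349,   0.        , 318.16813537],
       [  0.        , 420.67466349, 194.43437399],
       [  0.        ,   0.        ,   1.        ]]), 'position': array([ 0.93370804, -0.63027547,  0.93238379]), 'orientation': array([37.33257799, -0.25337188, 38.60319474])}
top {'K': array([[449.47988779,   0.        , 322.12008056],
       [  0.        , 449.47988779, 201.01867586],
       [  0.        ,   0.        ,   1.        ]]), 'position': array([ 0.39067374, -0.14061077,  1.33363395]), 'orientation': array([  7.46688156,  -0.43428687, -90.46436192])}
{'time_s': 0.1, 'joint_positions': array([65.05115305, 19.06939531, -3.70695337, 83.70150481,  1.23726403,
       77.3435367 , -5.06953356]), 'dq': array([-0.03279125, -0.10456789, -0.06024279, -0.12461593,  0.01993478,
        0.01961911,  0.06820108]), 'joint_torque': array([ 1.33978501e-03, -6.26746130e+01,  4.92478616e-02, -3.92429852e+01,
        1.64235185e-02,  6.92449277e-03, -3.18160448e-05]), 'eef_pos': array([ 0.25062644, -0.57219573,  0.24458153]), 'ee_rot': array([-1.79925457e+02,  3.08544035e-03,  2.36560694e+01]), 'ft_force': array([ 0.38380436, -0.78636805, -0.37365709]), 'ft_torque': array([0.00297087, 0.040834  , 0.01119983]), 'gripper_force': 0.0, 'grip_width': 0.08611691020773857}
{'K': array([[341.09332014,   0.        , 320.91426701],
       [  0.        , 341.09332014, 198.07228096],
       [  0.        ,   0.        ,   1.        ]]), 'T_tool_cam': array([[-4.32964488e-04,  9.65673939e-01,  2.59756917e-01,
         6.49220647e-02],
       [ 9.99999873e-01,  3.50777107e-04,  3.62755004e-04,
        -7.76480949e-04],
       [ 2.59186274e-04,  2.59757041e-01, -9.65673968e-01,
        -1.28648186e-01],
       [ 0.00000000e+00,  0.00000000e+00,  0.00000000e+00,
         1.00000000e+00]])}
```

View pics/scene0.png

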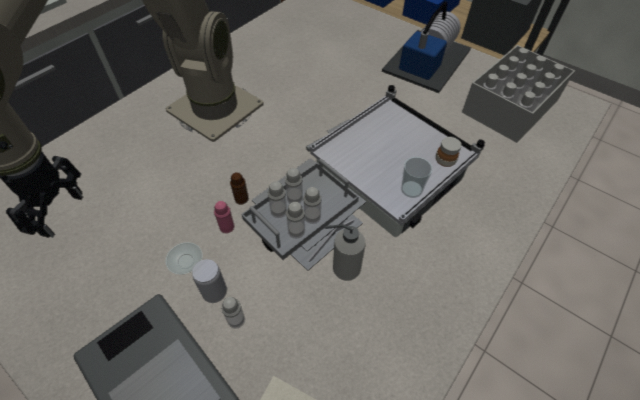

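View pics/top0.png

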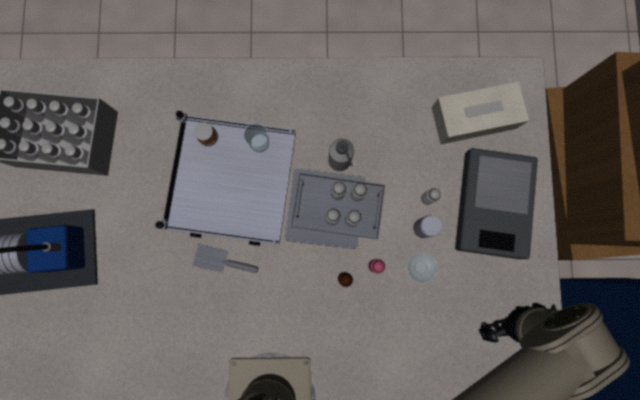

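The overview shows the sliding direction is about world +y (left in the top view). In the top view the platform spans (165–295, 118–242), the tray (293–385, 170–238), and the bar is at the platform's left edge. I'll zoom in.

```bash
python3 - <<'E'
import cv2
im=cv2.imread("pics/top0.png")
c=im[100:260,150:400]; c=cv2.resize(c,None,fx=3.2,fy=3.2,interpolation=cv2.INTER_CUBIC)
c=cv2.convertScaleAbs(c,alpha=1.5); cv2.imwrite("pics/topcrop.png",c)
im=cv2.imread("pics/scene0.png")
c=im[85:265,235:485]; c=cv2.resize(c,None,fx=3.2,fy=3.2,interpolation=cv2.INTER_CUBIC)
c=cv2.convertScaleAbs(c,alpha=1.5); cv2.imwrite("pics/scenecrop.png",c)
E
```

```text
(no output)
```

View pics/topcrop.png

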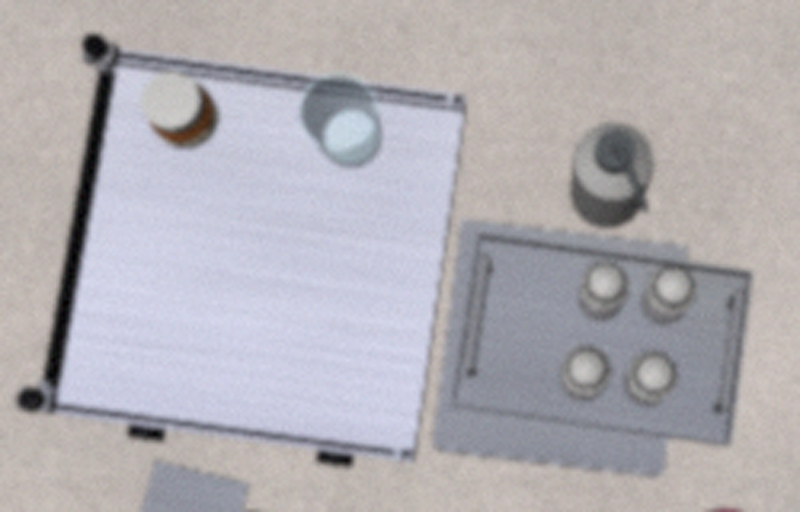

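View pics/scenecrop.png

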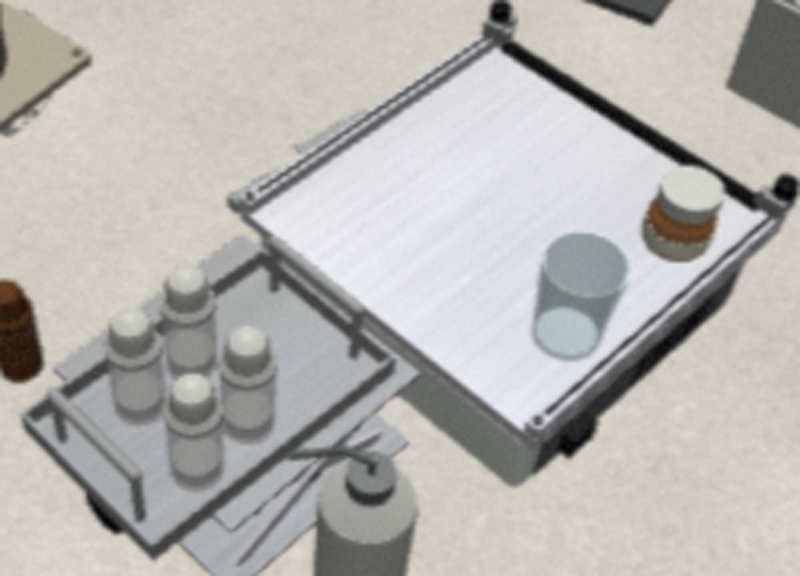

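The crops show the front handle bar in the top crop from (490,258) to (472,375), and in the scene crop from (272,238) to (365,320). The tray rim corners are (480,235), (750,270), (728,442) and (455,405). The platform's open edge runs (463,105)–(413,455). Next I'll triangulate and check heights.

```bash
cat > h.py <<'E'
import numpy as np, cv2
from scipy.spatial.transform import Rotation as R
from station import robot
def cam(n):
    c=robot.get_calibration(n)
    if n=="wrist":
        o=robot.observe(); T=np.eye(4); T[:3,:3]=R.from_euler("xyz",o["ee_rot"],degrees=True).as_matrix(); T[:3,3]=o["eef_pos"]
        T=T@c["T_tool_cam"]; return c["K"],T[:3,3],T[:3,:3]
    return c["K"],np.array(c["position"]),R.from_euler("xyz",c["orientation"],degrees=True).as_matrix()
def ray(C,uv):
    K,p,M=C; d=np.linalg.inv(K)@[uv[0],uv[1],1]; d=M@(d*[1,-1,-1]); return p,d/np.linalg.norm(d)
def plane(C,uv,z):
    p,d=ray(C,uv); return p+d*(z-p[2])/d[2]
def tri(C1,u1,C2,u2):
    p,d=ray(C1,u1);q,e=ray(C2,u2); s=np.linalg.lstsq(np.c_[d,-e],q-p,rcond=None)[0]
    a,b=p+d*s[0],q+e*s[1]; return (a+b)/2,np.linalg.norm(a-b)
E
python3 - <<'E'
from h import *
np.set_printoptions(precision=4,suppress=True)
T,S=cam("top"),cam("scene")
t=lambda u,v:(u/3.2+150-.34,v/3.2+100-.34)
s=lambda u,v:(u/3.2+235-.34,v/3.2+85-.34)
print("handle x-far",tri(T,t(490,258),S,s(365,320)));print("handle x-near",tri(T,t(472,375),S,s(272,238)))
for p in [(480,235),(750,270),(728,442),(455,405)]: print("rim",plane(T,t(*p),.126))
for p in [(463,108),(413,455),(115,68),(60,408)]: print("plat",plane(T,t(*p),.11))
a=plane(T,t(490,258),.166);b=plane(T,t(472,375),.166);print("hz166",a,b,np.linalg.norm(a-b),np.degrees(np.arctan2(*(a-b)[[1,0]])))
a=plane(T,t(732,297),.166);b=plane(T,t(718,412),.166);print("back",a,b)
for p in [(590,262)]:pass
print("jar",plane(T,t(172,100),.17),"beak",plane(T,t(342,108),.195))
E
```

```text
handle x-far (array([ 0.6029, -0.0982,  0.1545]), np.float64(0.004696297199942352))
handle x-near (array([ 0.5041, -0.0839,  0.1639]), np.float64(0.003827527581618815))
rim [ 0.6262 -0.0903  0.126 ]
rim [ 0.5944 -0.3202  0.126 ]
rim [ 0.4483 -0.2979  0.126 ]
rim [ 0.4811 -0.0691  0.126 ]
plat [ 0.7424 -0.075   0.11  ]
plat [ 0.4402 -0.0326  0.11  ]
plat [0.7803 0.2299 0.11  ]
plat [0.4823 0.2672 0.11  ]
hz166 [ 0.5991 -0.1002  0.166 ] [ 0.5025 -0.0853  0.166 ] 0.09775860079895236 -8.768405503030364
back [ 0.5652 -0.2989  0.166 ] [ 0.4708 -0.2852  0.166 ]
jar [0.7334 0.1636 0.17  ] beak [0.7186 0.0189 0.195 ]
```

```bash
python3 -m inch '[[0,0,40,0,0,0],[5,10,80,0,0,-4],[25,40,120,0,0,-8],[50,75,150,0,0,-12],[75,115,155,0,0,-16],[100,155,155,0,0,-20],[125,190,155,0,0,-24],[150,230,155,0,0,-28]]' 85; python3 -m inch '[[25,40,0,0,0,-2],[50,80,0,0,0,-4],[75,120,0,0,0,-4],[100,155,0,0,0,-4],[125,195,0,0,0,-4],[145,225,0,0,0,-4],[150,232,0,0,0,-4],[150,232,0,0,0,-4]]'
python3 - <<'E'
from h import *
for i in range(4): robot.read_camera("top") if 0 else None
o=robot.observe(); print(o["eef_pos"],o["ee_rot"],o["joint_positions"])
im=robot.read_camera("wrist"); cv2.imwrite("pics/w1.png",cv2.convertScaleAbs(im[:,:,::-1],alpha=1.4))
E
```

```text
time_s: 0.9
eef_pos: [0.4013, -0.3411, 0.4001]
ee_rot: [180.0, 0.0, -4.5]
ft_force: [0.9, -0.3, -0.3]
grip_width: 0.0849
gripper_force: 0.0
time_s: 1.7
eef_pos: [0.5511, -0.1091, 0.3997]
ee_rot: [-180.0, 0.1, -8.2]
ft_force: [-0.5, 0.2, -0.3]
grip_width: 0.0849
gripper_force: 0.0
[ 0.55114111 -0.10908268  0.39972038] [-1.79974528e+02  6.26602111e-02 -8.17970848e+00] [ 27.16088182  10.75492829 -24.55811217  76.47293725   4.42676019
  93.77426047 -94.90803307]
```

View pics/w1.png

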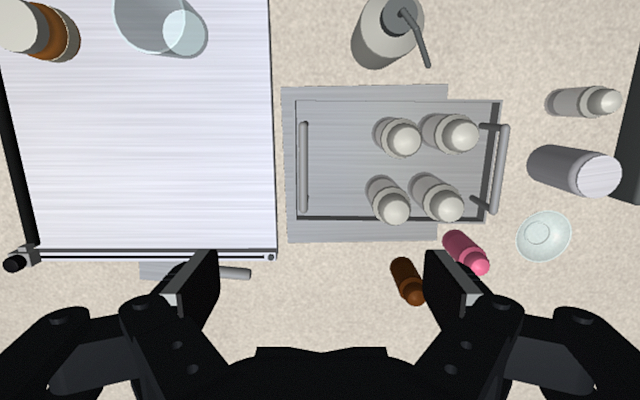

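The wrist view shows the handle bar from (303,122) to (303,213), the open edge from (269,2) to (277,248), and the inner rail face at row ~248. The tray rim corners are near (296,100), (503,100), (490,221) and (298,220), and the bar's near face runs (8,100)–(35,243).

```bash
python3 - <<'E'
from h import *
np.set_printoptions(precision=4,suppress=True)
W=cam("wrist");T=cam("top");S=cam("scene")
P=lambda u,v,z:plane(W,(u,v),z)
an=lambda a,b:np.degrees(np.arctan2(*(b-a)[[1,0]]))
a,b=P(303,122,.166),P(303,213,.166);print("handle",a,b,(a+b)/2,np.linalg.norm(a-b),an(b,a))
c,d=P(270,2,.11),P(277,248,.11);print("edge",c,d,an(d,c),np.linalg.norm(c-d))
e=P(36,247,.11);print("rail",e,an(d,e)-90)
f,g=P(8,100,.12),P(35,243,.12);print("bar",f,g,an(g,f))
r=[P(u,v,.126) for u,v in [(296,100),(503,100),(490,221),(298,220)]]; print("rim",*r)
print(an(r[3],r[0]),an(r[1],r[0])-90,an(r[2],r[3])-90,[np.linalg.norm(r[i]-r[i-1]) for i in range(4)],np.mean(r,0))
# handle mid triangulated wrist-top/scene
t=lambda u,v:(u/3.2+150-.34,v/3.2+100-.34); s=lambda u,v:(u/3.2+235-.34,v/3.2+85-.34)
for w,q,p in [((303,122),(490,258),(365,320)),((303,213),(472,375),(272,238))]: print(tri(W,w,S,s(*p)),tri(W,w,T,t(*q)))
# edges profile in image
im=cv2.imread("pics/w1.png"); g=cv2.cvtColor(im,6)
for v in (120,150,180,210): print(v,g[v,264:312])
E
```

```text
handle [ 0.6015 -0.0992  0.166 ] [ 0.5037 -0.0835  0.166 ] [ 0.5526 -0.0913  0.166 ] 0.09905295080663745 -9.138385559371349
edge [ 0.7321 -0.0805  0.11  ] [ 0.4436 -0.0361  0.11  ] -8.765880972845281 0.2918768615523123
rail [0.4913 0.279  0.11  ] -8.604321879059171
bar [0.6736 0.2356 0.12  ] [0.4997 0.2688 0.12  ] -10.807335781278466
rim [ 0.6252 -0.0929  0.126 ] [ 0.5911 -0.3252  0.126 ] [ 0.4473 -0.3081  0.126 ] [ 0.4833 -0.0718  0.126 ]
-8.451628764001462 -8.35375817466857 -8.66370632816276 [np.float64(0.1434799138495577), np.float64(0.23475777597818026), np.float64(0.14482707840313438), np.float64(0.2389820474603655)] [ 0.5368 -0.1995  0.126 ]
(array([ 0.6028, -0.0975,  0.1546]), np.float64(0.004025363699107461)) (array([ 0.601 , -0.0992,  0.1556]), np.float64(0.0012579286935946877))
(array([ 0.5043, -0.0829,  0.1642]), np.float64(0.0023688585135732618)) (array([ 0.5028, -0.0842,  0.1636]), np.float64(0.0019816288196905633))
120 [233 233 233 235 235 235 244 214 120  80 186 221 215 214 213 214 214 169
 167 185 181 179 179 181 179 179 181 180 178 178 185 113 112 174 184 181
 182 184 188 175 154 150 151 176 186 182 182 181]
150 [233 233 233 235 234 234 235 245 222 123  63 183 219 217 215 205 198 197
 201 183 173 175 176 175 176 177 177 177 177 178 183 127  92 162 176 152
 154 171 178 167 153 140 112 104 160 181 178 176]
180 [231 231 232 232 231 232 232 233 239 221 131  45 175 218 208 200 200 203
 205 207 187 174 178 178 178 178 178 176 177 178 179 144  84 153 165 140
 152 169 178 167 155 140 112 104 158 181 176 176]
210 [242 242 242 241 242 242 242 242 243 245 239 151  48 178 219 208 205 208
 207 204 205 180 172 178 177 175 176 176 176 175 174 180 109 140 176 150
 150 165 174 168 155 141 112 138 173 178 175 175]
```

```bash
python3 -m inch '[[1,9,-20,0,0,-0.3],[1,18,-50,0,0,-0.3],[1,18,-85,0,0,-0.3],[1,18,-115,0,0,-0.3],[1,18,-140,0,0,-0.3],[1,18,-155,0,0,-0.3],[1,18,-160,0,0,-0.3],[1,18,-160,0,0,-0.3]]' 40 40
python3 - <<'E'
from h import *
o=robot.observe(); print(o["eef_pos"],o["ee_rot"])
im=robot.read_camera("wrist"); cv2.imwrite("pics/w2.png",cv2.convertScaleAbs(im[:,:,::-1],alpha=1.4))
E
```

```text
time_s: 2.55
eef_pos: [0.5516, -0.0933, 0.2406]
ee_rot: [180.0, 0.0, -8.7]
ft_force: [1.4, 0.3, 0.6]
grip_width: 0.04
gripper_force: 0.0
[ 0.55163303 -0.09332362  0.24055275] [ 1.79983692e+02  1.05477867e-03 -8.71102289e+00]
```

View pics/w2.png

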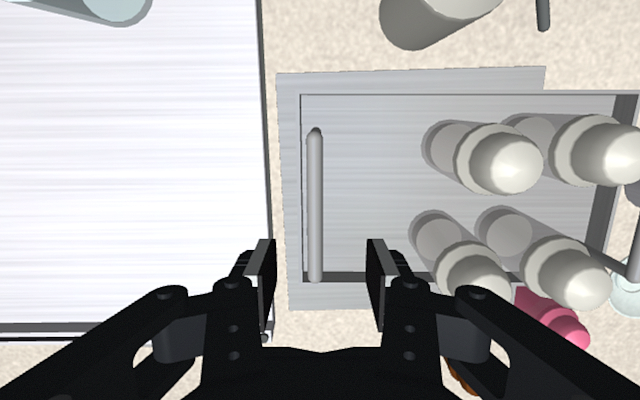

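The bar appears from (315,128) to (315,283), with the jaws centred near column 320, so it sits between the fingers. Next: the exact offset, plus lane and gap values.

```bash
python3 - <<'E'
from h import *
np.set_printoptions(precision=4,suppress=True)
W=cam("wrist"); P=lambda u,v,z:plane(W,(u,v),z)
a,b=P(315.3,128,.166),P(315.3,283,.166); print("handle",a,b,(a+b)/2,np.linalg.norm(a-b))
c,d=P(259,2,.11),P(271,230,.11);print("edge",c,d,np.degrees(np.arctan2(*(c-d)[[1,0]])))
u,v=P(5,322,.11),P(245,325,.11);print("rail",u,v,np.degrees(np.arctan2(*(u-v)[[1,0]]))-90)
j,k=P(277,74,.104),P(288,308,.104);print("jackedge",j,k,np.degrees(np.arctan2(*(j-k)[[1,0]])))
f,g=P(300,95,.126),P(303,280,.126);print("trayfront",f,g,np.linalg.norm(f-g),np.degrees(np.arctan2(*(f-g)[[1,0]])))
E
```

```text
handle [ 0.6044 -0.0975  0.166 ] [ 0.5047 -0.0817  0.166 ] [ 0.5545 -0.0896  0.166 ] 0.10095130781050106
edge [ 0.6906 -0.0712  0.11  ] [ 0.5266 -0.048   0.11  ] -8.050724642777784
rail [0.4779 0.1982 0.11  ] [ 0.4431 -0.0087  0.11  ] -9.532127820607343
jackedge [ 0.6437 -0.0741  0.104 ] [ 0.4503 -0.0477  0.104 ] -7.774499349112329
trayfront [ 0.6256 -0.0895  0.126 ] [ 0.4869 -0.0684  0.126 ] 0.1402958427635934 -8.659570131822619
```

```bash
python3 -m inch '[[3,3,-15,0,0,0],[3,3,-35,0,0,0],[3,3,-55,0,0,0],[3,3,-70,0,0,0],[3,3,-76,0,0,0],[3,3,-78,0,0,0],[3,3,-78,0,0,0],[3,3,-78,0,0,0]]' 40; python3 -m inch '[[0,0,0,0,0,0],[0,0,0,0,0,0],[0,0,0,0,0,0],[0,0,0,0,0,0],[0,0,0,0,0,0],[0,0,0,0,0,0],[0,0,0,0,0,0],[0,0,0,0,0,0]]' 4 35
```

```text
time_s: 3.4
eef_pos: [0.5553, -0.0895, 0.1632]
ee_rot: [180.0, -0.1, -8.6]
ft_force: [-0.1, 0.3, -0.2]
grip_width: 0.04
gripper_force: 0.0
time_s: 4.2
eef_pos: [0.555, -0.0897, 0.1628]
ee_rot: [180.0, -0.0, -8.7]
ft_force: [-0.8, -0.5, 5.1]
grip_width: 0.0089
gripper_force: 34.3
```

```bash
python3 -m inch '[[0,0,2,0,0,0],[0,0,4,0,0,0],[0,0,6,0,0,0],[0,0,8,0,0,0],[0,0,10,0,0,0],[0,0,12,0,0,0],[0,0,13,0,0,0],[0,0,13,0,0,0]]'; python3 - <<'E'
from h import *
im=robot.read_camera("scene"); c=cv2.resize(im[85:265,235:485,::-1],None,fx=3.2,fy=3.2,interpolation=cv2.INTER_CUBIC)
cv2.imwrite("pics/s2.png",cv2.convertScaleAbs(c,alpha=1.5))
E
```

```text
time_s: 5.0
eef_pos: [0.5548, -0.0893, 0.1754]
ee_rot: [-180.0, -0.0, -8.6]
ft_force: [0.0, -1.7, -3.0]
grip_width: 0.0087
gripper_force: 34.0
```

View pics/s2.png

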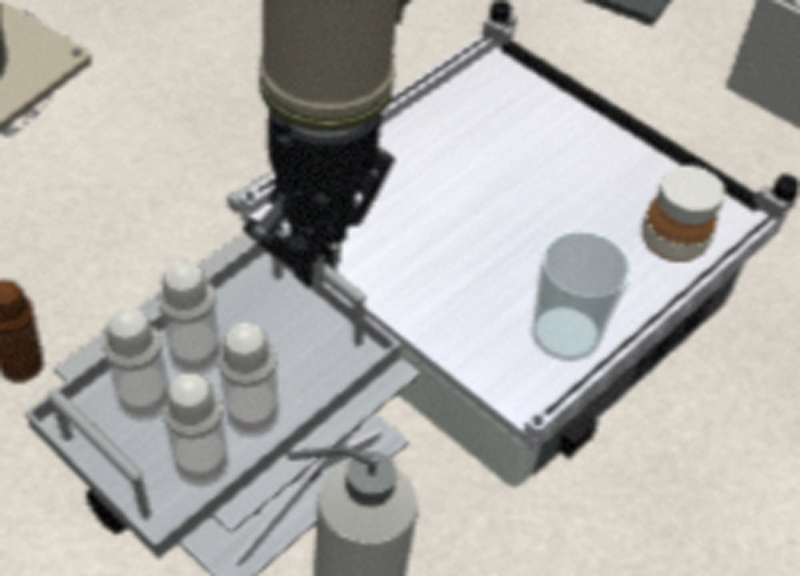

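Tray front is raised and the four bottles are standing, so I can start sliding along the lane, easing towards −x of the shaker.

```bash
python3 -m inch '[[0.3,2,0,0,0,0],[0.9,6,0,0,0,0],[0.5,10,0,0,0,0],[0.2,15,0,0,0,0],[0,20,0,0,0,0],[-0.3,25,0,0,0,0],[-0.5,30,0,0,0,0],[-0.8,35,0,0,0,0]]'; python3 -m inch '[[0,5,0,0,0,0],[-0.3,10,0,0,0,0],[-0.6,15,0,0,0,0],[-0.9,20,0,0,0,0],[-1.2,25,0,0,0,0],[-1.5,30,0,0,0,0],[-1.8,35,0,0,0,0],[-2,39,0,0,0,0]]'
```

```text
time_s: 5.85
eef_pos: [0.5539, -0.054, 0.1754]
ee_rot: [180.0, -0.0, -8.6]
ft_force: [0.5, -1.7, -4.1]
grip_width: 0.0083
gripper_force: 34.0
time_s: 6.65
eef_pos: [0.5519, -0.015, 0.1754]
ee_rot: [180.0, -0.0, -8.6]
ft_force: [0.0, -1.4, -4.8]
grip_width: 0.0088
gripper_force: 34.0
```

```bash
python3 -m inch '[[0.5,6,0,0,0,0],[1,12,0,0,0,0],[1.5,18,0,0,0,0],[2,24,0,0,0,0],[2.5,30,0,0,0,0],[3,36,0,0,0,0],[4,42,0,0,0,0],[5,48,0,0,0,0]]'; python3 -m inch '[[0.8,6,0,0,0,0],[1.6,12,0,0,0,0],[2.4,18,0,0,0,0],[3.2,24,0,0,0,0],[4,30,0,0,0,0],[5,36,0,0,0,0],[5.8,42,0,0,0,0],[6.4,46,0,0,0,0]]'
python3 - <<'E'
from h import *
o=robot.observe(); print(o["eef_pos"],o["ee_rot"])
im=robot.read_camera("top"); cv2.imwrite("pics/t3.png",cv2.convertScaleAbs(cv2.resize(im[100:260,150:400,::-1],None,fx=3.2,fy=3.2,interpolation=cv2.INTER_CUBIC),alpha=1.5))
E
```

```text
time_s: 7.45
eef_pos: [0.5572, 0.0326, 0.1756]
ee_rot: [180.0, -0.0, -8.7]
ft_force: [-0.7, -3.1, -2.7]
grip_width: 0.0085
gripper_force: 34.2
time_s: 8.25
eef_pos: [0.5633, 0.0793, 0.1753]
ee_rot: [-180.0, 0.0, -8.6]
ft_force: [0.1, -2.8, -3.0]
grip_width: 0.0088
gripper_force: 34.2
[0.56334671 0.07928216 0.17530917] [-1.79993868e+02  7.19569017e-03 -8.61919746e+00]
```

View pics/t3.png

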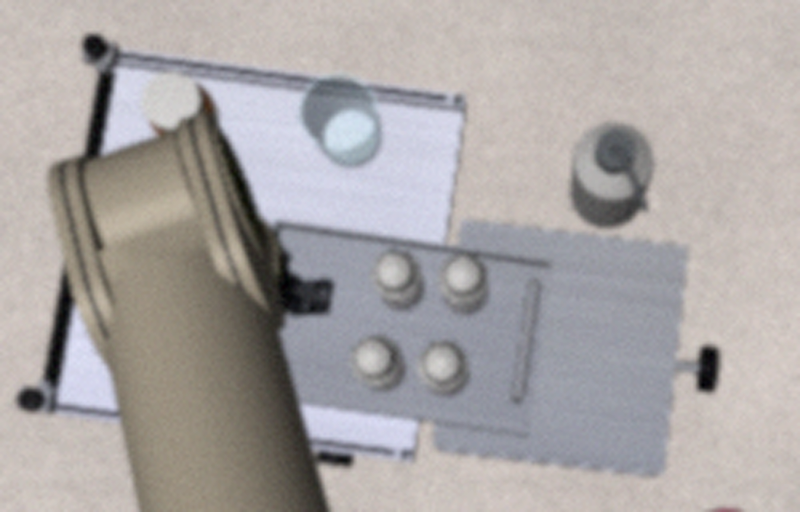

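All four bottles are standing. The rims run (277,223)–(548,263) on the +x side and (290,405)–(528,432) on the −x side. Next: the lateral offset and yaw in the shaker frame.

```bash
python3 - <<'E'
from h import *
np.set_printoptions(precision=1,suppress=True)
T=cam("top"); t=lambda u,v:(u/3.2+150-.34,v/3.2+100-.34)
# rails: fit lines: inner bottom of +x rail / -x rail, open edge
e1,e2=plane(T,t(464,108),.11),plane(T,t(415,452),.11)
ex=(e1-e2)[:2];print("edge yaw",np.degrees(np.arctan2(ex[1],ex[0])),np.linalg.norm(ex)*1e3)
for yaw in (-8.0,-8.5):
    x=np.array([np.cos(np.radians(yaw)),np.sin(np.radians(yaw))]);y=np.array([-x[1],x[0]])
    N=np.array([.5905,-.056])
    for n,p,z in [("rimA",(277,223),.133),("rimB",(548,263),.128),("rimC",(290,405),.133),("rimD",(528,432),.128),("edge",(464,108),.11),("edge",(415,452),.11),("rail+",(120,68),.11),("rail+",(440,108),.11),("rail-",(60,405),.11),("rail-",(380,446),.11)]:
        q=plane(T,t(*p),z)[:2]-N; print(yaw,n,np.array([q@x,q@y])*1e3)
E
```

```text
edge yaw -7.894656299951071 302.59177057169893
-8.0 rimA [ 26.3 142.6]
-8.0 rimB [ 23.5 -89.8]
-8.0 rimC [-125.1  107.8]
-8.0 rimD [-121.  -92.]
-8.0 edge [153.2   1.5]
-8.0 edge [-149.4    0.9]
-8.0 rail+ [148.7 305.2]
-8.0 rail+ [150.4  22.3]
-8.0 rail- [-149.6  305.4]
-8.0 rail- [-148.3   31. ]
-8.5 rimA [ 25.  142.8]
-8.5 rimB [ 24.2 -89.6]
-8.5 rimC [-126.   106.7]
-8.5 rimD [-120.2  -93.1]
-8.5 edge [153.2   2.8]
-8.5 edge [-149.4   -0.4]
-8.5 rail+ [146.1 306.5]
-8.5 rail+ [150.2  23.6]
-8.5 rail- [-152.3  304.1]
-8.5 rail- [-148.5   29.8]
```

Lateral position is on the lane (rims at −125/+25). Moving 42 mm further on with a small yaw trim, then lowering by feel.

```bash
python3 -m inch '[[0.8,6,0,0,0,0.1],[1.6,12,0,0,0,0.2],[2.5,18,0,0,0,0.3],[3.3,24,0,0,0,0.4],[4.2,30,0,0,0,0.5],[5,36,0,0,0,0.6],[5.6,40,0,0,0,0.6],[5.9,42,0,0,0,0.6]]'; python3 -m inch '[[0,0,-0.5,0,0,0],[0,0,-1,0,0,0],[0,0,-1.5,0,0,0],[0,0,-2,0,0,0],[0,0,-2.5,0,0,0],[0,0,-2.5,0,0,0],[0,0,-2.5,0,0,0],[0,0,-2.5,0,0,0]]'
```

```text
time_s: 9.1
eef_pos: [0.5692, 0.1211, 0.1753]
ee_rot: [-180.0, 0.0, -8.0]
ft_force: [-0.5, -2.6, -3.9]
grip_width: 0.0083
gripper_force: 34.2
time_s: 9.9
eef_pos: [0.5693, 0.1205, 0.1729]
ee_rot: [180.0, -0.0, -8.1]
ft_force: [0.8, 2.8, -0.9]
grip_width: 0.0085
gripper_force: 34.4
```

```bash
python3 -m inch '[[0,0,-0.3,0,0,0],[0,0,-0.6,0,0,0],[0,0,-0.9,0,0,0],[0,0,-1.2,0,0,0],[0,0,-1.2,0,0,0],[0,0,-1.2,0,0,0],[0,0,-1.2,0,0,0],[0,0,-1.2,0,0,0]]';  python3 -m inch '[[0,0,-0.3,0,0,0],[0,0,-0.6,0,0,0],[0,0,-0.9,0,0,0],[0,0,-1.2,0,0,0],[0,0,-1.2,0,0,0],[0,0,-1.2,0,0,0],[0,0,-1.2,0,0,0],[0,0,-1.2,0,0,0]]'
```

```text
time_s: 10.7
eef_pos: [0.5693, 0.1205, 0.1716]
ee_rot: [180.0, 0.0, -8.1]
ft_force: [0.4, 2.7, -0.5]
grip_width: 0.0084
gripper_force: 34.4
time_s: 11.5
eef_pos: [0.5693, 0.1206, 0.1712]
ee_rot: [180.0, -0.0, -8.0]
ft_force: [-3.5, 2.1, 7.0]
grip_width: 0.0081
gripper_force: 35.3
```

Contact at z≈0.171 (step ≈8 mm). Relieving it, then sliding on flat.

```bash
python3 -m inch '[[0,0,0.5,0,0,0],[0.4,3,0.8,0,0,0],[1.1,8,0.8,0,0,0],[1.8,13,0.8,0,0,0],[2.5,18,0.8,0,0,0],[3.2,23,0.8,0,0,0],[3.8,27,0.8,0,0,0],[4.2,30,0.8,0,0,0]]';  python3 -m inch '[[0.6,4,0,0,0,0],[1.1,8,0,0,0,0],[1.7,12,0,0,0,0],[2.2,16,0,0,0,0],[2.8,20,0,0,0,0],[3.4,24,0,0,0,0],[3.9,28,0,0,0,0],[4.2,30,0,0,0,0]]'
```

```text
time_s: 12.3
eef_pos: [0.5741, 0.1481, 0.1712]
ee_rot: [179.8, -0.0, -8.2]
ft_force: [-1.1, -5.4, 4.6]
grip_width: 0.0085
gripper_force: 35.0
time_s: 13.1
eef_pos: [0.5784, 0.1782, 0.1713]
ee_rot: [179.8, -0.1, -8.2]
ft_force: [-1.2, -6.4, 5.1]
grip_width: 0.0088
gripper_force: 35.0
```

```bash
python3 -m inch '[[0.3,2,0.4,0,0,0],[0.7,5,0.6,0,0,0],[1.1,8,0.6,0,0,0],[1.5,11,0.6,0,0,0],[2,14,0.6,0,0,0],[2.4,17,0.6,0,0,0],[2.8,20,0.6,0,0,0],[3.1,22,0.6,0,0,0]]';  python3 -m inch '[[0.2,1.5,0,0,0,0],[0.4,3,0,0,0,0],[0.6,4.5,0,0,0,0],[0.8,6,0,0,0,0],[1.1,7.5,0,0,0,0],[1.3,9,0,0,0,0],[1.5,10.5,0,0,0,0],[1.7,12,0,0,0,0]]'; python3 - <<'E'
from h import *
im=robot.read_camera("wrist"); cv2.imwrite("pics/w4.png",cv2.convertScaleAbs(im[:,:,::-1],alpha=1.4))
E
```

```text
time_s: 13.9
eef_pos: [0.5806, 0.203, 0.1717]
ee_rot: [-180.0, 0.0, -8.0]
ft_force: [0.1, -0.8, -3.6]
grip_width: 0.0087
gripper_force: 34.2
time_s: 14.7
eef_pos: [0.5825, 0.2146, 0.1718]
ee_rot: [180.0, -0.0, -8.0]
ft_force: [-0.4, -1.6, -3.6]
grip_width: 0.0085
gripper_force: 34.2
```

View pics/w4.png

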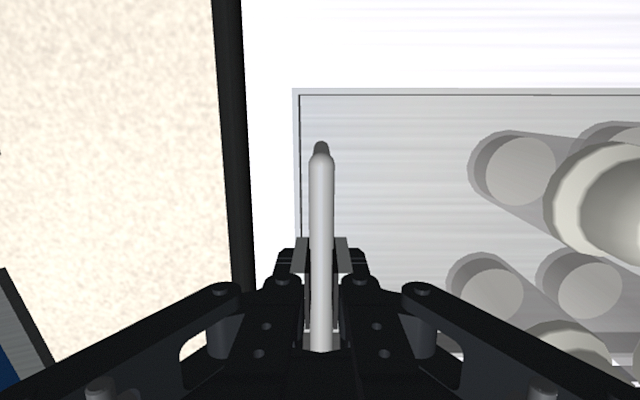

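The bar's near face runs from (241,0) to (255,285), and the tray's end rim from (293,90) to (296,235). There is still a gap, which I'll measure along with relative yaw.

```bash
python3 - <<'E'
from h import *
np.set_printoptions(precision=4,suppress=True)
W=cam("wrist"); P=lambda u,v,z:plane(W,(u,v),z)
g=cv2.cvtColor(cv2.imread("pics/w4.png"),6)
B=[(np.where(g[v,215:275]<90)[0].max()+215.5,v) for v in range(10,270,20)]
F=[]
for v in range(100,225,10):
    r=g[v,262:306].astype(float); i=np.where(r<225)[0]; F.append((262+i.min()-.5 if len(i) else 0,v))
print(B[::4],F[::3])
fit=lambda L,z:np.polyfit(*(np.array([P(u,v,z) for u,v in L if u])[:,:2].T),1)
b=fit(B,.12);f=fit(F,.132); print("yaw bar",np.degrees(np.arctan(b[0])),"front",np.degrees(np.arctan(f[0])))
for x in (.53,.59,.65): print(x,(np.polyval(b,x)-np.polyval(f,x))*.99*1e3)
E
```

```text
[(np.float64(240.5), 10), (np.float64(244.5), 90), (np.float64(249.5), 170), (np.float64(253.5), 250)] [(np.float64(291.5), 100), (np.float64(292.5), 130), (np.float64(293.5), 160), (np.float64(293.5), 190), (np.float64(294.5), 220)]
yaw bar -8.056984969028909 front -8.081024882789373
0.53 24.54641245281148
0.59 24.571836157516675
0.65 24.597259862221925
```

```bash
python3 -m inch '[[0.3,2,0,0,0,0],[0.7,5,0,0,0,0],[1.1,8,0,0,0,0],[1.5,11,0,0,0,0],[1.8,13,-0.1,0,0,0],[2.1,15,-0.2,0,0,0],[2.4,17,-0.3,0,0,0],[2.5,18,-0.3,0,0,0]]';  python3 -m inch '[[0.1,0.5,0,0,0,0],[0.1,1,0,0,0,0],[0.2,1.5,0,0,0,0],[0.3,2,0,0,0,0],[0.3,2.5,0,0,0,0],[0.4,3,0,0,0,0],[0.4,3,0,0,0,0],[0.4,3,0,0,0,0]]'
```

```text
time_s: 15.55
eef_pos: [0.5849, 0.2328, 0.1715]
ee_rot: [180.0, 0.0, -8.0]
ft_force: [-0.4, -1.6, -2.5]
grip_width: 0.0087
gripper_force: 34.2
time_s: 16.35
eef_pos: [0.5854, 0.2356, 0.1716]
ee_rot: [-180.0, -0.0, -8.0]
ft_force: [0.3, 0.1, -3.1]
grip_width: 0.0087
gripper_force: 34.2
```

```bash
python3 -m inch '[[0,0.3,0,0,0,0],[0.1,0.6,0,0,0,0],[0.1,0.9,0,0,0,0],[0.1,1.2,0,0,0,0],[0.2,1.5,0,0,0,0],[0.2,1.5,0,0,0,0],[0.2,1.5,0,0,0,0],[0.2,1.5,0,0,0,0]]'
```

```text
time_s: 17.15
eef_pos: [0.5856, 0.2371, 0.1716]
ee_rot: [-180.0, -0.0, -8.0]
ft_force: [0.7, -0.9, -3.9]
grip_width: 0.0082
gripper_force: 34.2
```

Not touching yet, so creeping on in small steps.

```bash
python3 -m inch '[[0,0.3,0,0,0,0],[0.1,0.6,0,0,0,0],[0.1,0.9,0,0,0,0],[0.1,1.2,0,0,0,0],[0.2,1.5,0,0,0,0],[0.2,1.5,0,0,0,0],[0.2,1.5,0,0,0,0],[0.2,1.5,0,0,0,0]]'
```

```text
time_s: 17.95
eef_pos: [0.5857, 0.2385, 0.1715]
ee_rot: [-180.0, 0.0, -8.0]
ft_force: [0.4, -0.7, -3.1]
grip_width: 0.0086
gripper_force: 34.2
```

```bash
python3 -m inch '[[0,0.2,0,0,0,0],[0.1,0.4,0,0,0,0],[0.1,0.6,0,0,0,0],[0.1,0.8,0,0,0,0],[0.1,1,0,0,0,0],[0.1,1,0,0,0,0],[0.1,1,0,0,0,0],[0.1,1,0,0,0,0]]'
```

```text
time_s: 18.75
eef_pos: [0.5859, 0.2393, 0.1715]
ee_rot: [180.0, 0.0, -8.1]
ft_force: [0.2, -3.0, -4.2]
grip_width: 0.0087
gripper_force: 34.2
```

```bash
python3 -m inch '[[0,0.2,0,0,0,0],[0.1,0.4,0,0,0,0],[0.1,0.6,0,0,0,0],[0.1,0.8,0,0,0,0],[0.1,1,0,0,0,0],[0.1,1,0,0,0,0],[0.1,1,0,0,0,0],[0.1,1,0,0,0,0]]'
```

```text
time_s: 19.55
eef_pos: [0.586, 0.2403, 0.1715]
ee_rot: [180.0, -0.0, -8.1]
ft_force: [0.3, -4.4, -3.1]
grip_width: 0.0086
gripper_force: 34.2
```

Contact found: the y force is rising with travel. One more mm, then set down.

```bash
python3 -m inch '[[0,0.2,0,0,0,0],[0.1,0.4,0,0,0,0],[0.1,0.6,0,0,0,0],[0.1,0.8,0,0,0,0],[0.1,1,0,0,0,0],[0.1,1,0,0,0,0],[0.1,1,0,0,0,0],[0.1,1,0,0,0,0]]'; python3 -m inch '[[0,0,-0.1,0,0,0],[0,0,-0.2,0,0,0],[0,0,-0.3,0,0,0],[0,0,-0.4,0,0,0],[0,0,-0.5,0,0,0],[0,0,-0.5,0,0,0],[0,0,-0.5,0,0,0],[0,0,-0.5,0,0,0]]'
```

```text
time_s: 20.35
eef_pos: [0.5861, 0.241, 0.1715]
ee_rot: [180.0, 0.0, -8.1]
ft_force: [-0.7, -5.1, -2.0]
grip_width: 0.0084
gripper_force: 34.3
time_s: 21.15
eef_pos: [0.5862, 0.241, 0.1713]
ee_rot: [180.0, -0.0, -8.1]
ft_force: [-2.1, -6.2, -0.9]
grip_width: 0.0088
gripper_force: 34.5
```

```bash
python3 -m inch '[[0,0,-0.1,0,0,0],[0,0,-0.2,0,0,0],[0,0,-0.3,0,0,0],[0,0,-0.3,0,0,0],[0,0,-0.3,0,0,0],[0,0,-0.3,0,0,0],[0,0,-0.3,0,0,0],[0,0,-0.3,0,0,0]]'; python3 -m inch '[[0,0,0,0,0,0],[0,0,0,0,0,0],[0,0,0,0,0,0],[0,0,0,0,0,0],[0,0,0,0,0,0],[0,0,0,0,0,0],[0,0,0,0,0,0],[0,0,0,0,0,0]]' 34
python3 -m inch '[[0,0,2,0,0,0],[0,0,5,0,0,0],[0,0,10,0,0,0],[0,0,20,0,0,0],[0,0,35,0,0,0],[0,0,55,0,0,0],[0,0,75,0,0,0],[0,0,80,0,0,0]]'
python3 - <<'E'
from h import *
np.set_printoptions(precision=4,suppress=True)
o=robot.observe(); W=cam("wrist"); im=robot.read_camera("wrist"); cv2.imwrite("pics/w5.png",cv2.convertScaleAbs(im[:,:,::-1],alpha=1.4)); print(o["eef_pos"],o["ee_rot"])
E
```

```text
time_s: 21.95
eef_pos: [0.5861, 0.241, 0.1713]
ee_rot: [180.0, -0.0, -8.1]
ft_force: [-2.8, -7.0, 0.5]
grip_width: 0.0088
gripper_force: 34.7
time_s: 22.75
eef_pos: [0.586, 0.2415, 0.1707]
ee_rot: [180.0, 0.0, -8.0]
ft_force: [-0.5, 0.3, 0.2]
grip_width: 0.0338
gripper_force: 0.0
time_s: 23.55
eef_pos: [0.5869, 0.2422, 0.2544]
ee_rot: [-179.9, -0.2, -8.0]
ft_force: [0.4, 0.1, 0.4]
grip_width: 0.0341
gripper_force: 0.0
[0.5869 0.2422 0.2544] [-179.8654   -0.2269   -8.0468]
```

View pics/w5.png

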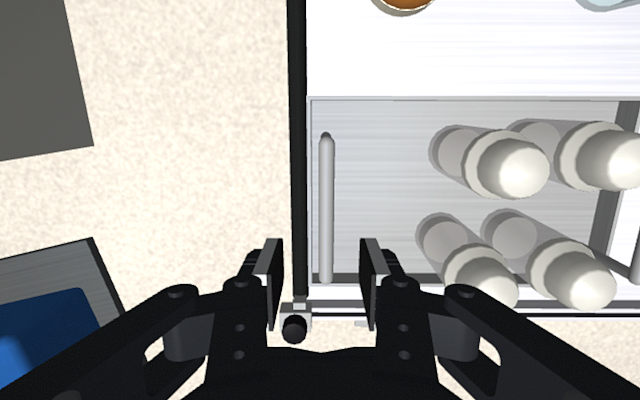

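The tray end sits against the bar, with all bottles standing. Checking how far the tray sprang back, from the handle at (326,135)–(326,282).

```bash
python3 - <<'E'
from h import *
np.set_printoptions(precision=4,suppress=True)
W=cam("wrist"); P=lambda u,v,z:plane(W,(u,v),z)
g=cv2.cvtColor(cv2.imread("pics/w5.png"),6)
for v in (180,220): print(v,g[v,286:340])
for u in (325.5,326.5):
    a,b=P(u,135,.172),P(u,282,.172); print((a+b)/2,np.degrees(np.arctan2(*(a-b)[[1,0]])))
E
```

```text
180 [253 252 254 235 130  10  31  37  35  36  36  36  39  40  35  33  33  31
  29  15  36 182 222 216 192 143 189 220 214 215 216 221 180 146 165 178
 188 197 206 210 209 199 188 180 172 161 139  99 184 224 217 215 215 216]
220 [246 246 248 254 234 134  10  29  34  35  36  34  36  38  37  33  34  30
  27  22   3 132 202 215 217 146 168 213 207 207 206 213 173 147 165 180
 189 198 207 210 206 193 184 177 168 154 128 104 178 212 207 206 206 206]
[0.5849 0.2399 0.172 ] -7.872691442669577
[0.5848 0.2392 0.172 ] -7.8295840515980215
```

```bash
python3 -m inch '[[0,0,10,0,0,0],[0,0,30,0,0,0],[0,0,50,0,0,0],[0,0,70,0,0,0],[0,0,80,0,0,0],[0,0,80,0,0,0],[0,0,80,0,0,0],[0,0,80,0,0,0]]'; python3 -c "
from station import robot
print(robot.finish_job())"
```

```text
time_s: 24.4
eef_pos: [0.5858, 0.2412, 0.3293]
ee_rot: [179.9, 0.1, -8.0]
ft_force: [-0.5, 0.1, -0.4]
grip_width: 0.034
gripper_force: 0.0
the job is handed in; nothing more can be done
None
```

I slid the tray over the step and along the lane until it lay flat and square, pressing the clamping bar in by an estimated 1 mm; I then let go with all four bottles standing and handed the job in at 24.4 s (no verdict was returned).

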